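# Square up the clamped inspection microscope

## Task

The microscope on the stand has been clamped with its picture askew. Back off the clamp lever just enough that the microscope can be turned without forcing it, turn it about its own slanting axis until its raised key lines up with the index rib on the clamp head, then clamp it as firmly as it was. It is in focus on the plate below, so do not let it slide along its axis, and leave the plate and the other loose things where they are.

Things in the scene. Friction and masses are not known exactly. Their poses are not given: they have to be found in the camera images.
- stand: Microscope stand, fixed: grey base plate 220 x 190 x 12 mm, origin at the centre of its underside, z up; at yaw 0 its x points away from the robot. A steel post (15 mm thick, 158 mm high, 31 mm to -x and 82 mm to -y of the origin) carries the clamp head
- head: Aluminium clamp head, fixed to the stand; origin on the microscope's axis, 70 mm above the worktop over the stand's origin; z = that axis upwards, in the stand's x-z plane, leaning 30 degrees from vertical to -x (towards the robot); y = the stand's y. A block round the barrel: z 45 to 80 mm, y -40 to 40 mm, x -30 to 30 mm, rubber-lined vee on its -y side
- scope (a joint): Roll of the microscope about its own slanting axis (rad): 0 when its raised key faces the index rib, positive counter-clockwise seen from its upper end; always found turned 0.5 to 1.2; turns freely between -2.6 and 2.6 once eased
- scope_grip (a point): Centre of the black ribbed upper end of the microscope, on its axis 122 mm from the lens tip: a round grip 34 mm in diameter, from 105 to 143 mm (the top end), free all round. Its z axis points up the axis, its -x axis to the side of the key. Grasp it with the tool along the axis
- scope_key (a point): Outer face of the raised black key (10 mm wide, 15 mm long, standing 5 mm proud, a small bright button on it) on the side of the barrel, 94 mm from the lens tip, 22 mm off the axis
- index (a point): Index rib: a dark steel rib 11 mm long, 4 mm wide on the upper face of the clamp head on the side towards the robot; this point is at x -24, y 0, z 83 mm in the head's frame; axes as head
- scope_tube: The microscope as a whole: aluminium barrel 34 mm in diameter, 143 mm long, about 0.15 kg; origin at the lens tip, z up its axis (does not show the roll). At most 2 mm along the axis from the head's origin. It can turn and slide along its axis; only the clamp's friction keeps it from sliding down
- clamp_pad: Rubber-faced pad (15 x 27 mm) in the head, on the +y side of the barrel, pushed by the screw; origin in its face. Found pushing with 64 to 145 N; its setting differs each time and shows nowhere. Loosening takes off about 90 N per rad. Turning the microscope takes about 0.025 N m per N of push: found tight, it slips in the grip; under some 30 N it turns; under about 1 N it slides down
- lever (a joint): Clamp lever's angle (rad) about the stand's y axis. It grows, and loosens, as the lever swings up and away from the robot; back towards the robot tightens. At 0 it points 45 degrees from the microscope's axis towards the robot (75 from vertical). Range -0.6 to 2.2, found at 0 to 0.25; the pad comes free somewhere between 1.08 and 1.70. Stays where left
- lever_grip (a point): Centre of the black ball, 23 mm in diameter, at the end of the lever (steel rod 10 mm thick), 64 mm from the pivot; can be pinched along the stand's y, or pushed. Force needed here to swing it: about 5.5 N with the pad free, 7.5 to 10 N to tighten as found (0.03 N more per N of push), 1 to 3.5 N to begin loosening
- lever_pivot (a point): Pivot of the lever on the screw's axis, in the plane of the ball's centre: in the head's frame at y +80 mm, z 62.5 mm. 28 mm between the head's side and the ball
- sample_plate: White 96-well plate, 86 x 128 x 15 mm, loose on the stand's base under the lens; origin at the centre of its underside; to be left alone
- timer: White bench timer, 66 x 66 x 18 mm, loose, left of the stand; leave alone
- forceps: Steel forceps, 122 x 21 x 6 mm, loose; leave alone
- seal_paddle: Dark sealing paddle, 90 x 50 x 15 mm, loose; leave alone
- marker_black: Black marker pen, 135 x 14 x 12 mm, loose, in front of the stand; leave alone
- marker_blue: Blue marker pen, 135 x 14 x 12 mm, loose; leave alone
- petri: Petri dish, 90 mm wide, 16 mm high, loose, in front of the stand to the left; leave alone

How it is judged:
On the way, in this order (a step that is already met when the one before it is completed fails the run):
1. the clamp is eased: the pad pushes on the barrel with less than 50 N (contact force between clamp_pad and scope_tube below 50 N), for 0.2 s.
2. with the clamp still eased, the microscope is turned until its key is within 7 degrees of the index rib (value of joint scope between -0.12 and 0.12 rad and contact force between clamp_pad and scope_tube below 50 N), for 0.2 s.
At the end, for the whole second after the job is handed in: The key is within 7 degrees (0.12 rad) of the index rib, the pad presses the barrel with more than 55 N again, the microscope stands within 4 mm of where it was along its axis and is at rest, released (value of joint scope between -0.12 and 0.12 rad and contact force between clamp_pad and scope_tube above 55 N and distance of scope_grip from where it was at the start of the episode below 0.004 m and velocity of joint scope between -0.05 and 0.05 rad/s); the robot touches nothing.
It fails at once if the microscope slides more than 8 mm in its clamp (distance of scope_grip from where it was at the start of the episode above 0.008 m).
It fails at once if the clamp is overtightened beyond 240 N on the barrel (contact force between clamp_pad and scope_tube above 240 N).
It fails at once if the sample plate is shifted by more than 8 mm (distance of sample_plate from where it was at the start of the episode above 0.008 m).
It fails at once if another loose thing on the bench is moved by more than 20 mm (distance of any of timer, forceps, seal_paddle, marker_black, marker_blue, petri from where it was at the start of the episode above 0.02 m).
It also fails if it takes over 72 s, if anything falls off the work surface, if the arm or the gripper's body presses on something with over 40 N, if the wrist force passes 120 N, or if a joint passes its speed limit or range.

## Robot

A 7-joint arm with a two-finger parallel gripper is mounted at the origin on a cart in front of the work surface, level with it; the furniture and walls round the work are solid. World frame = base frame: x ahead of the robot, y to its left, z up, the work surface at z = 0. Lengths are in m, angles in rad, forces in N, time in s.
With the tool pointing down it reaches from about 0.4 to 0.875 m from the base axis. Payload 19.3 kg.
Tool frame: the origin (TCP) lies between the finger pads; the fingertips stand 17 mm ahead of it and the grasp point (between the pads) lies 2 mm behind it; z points along the fingers, y is the line along which they close (so a half turn about z gives the same grasp; the last joint's range is limited). The gripper opens to 85 mm and grips with 20 to 120 N. Pads are 22 mm wide; open, the fingers measure 114 mm over their backs; the gripper's body (76 mm by 85 mm) begins 54 mm behind the grasp point. The pads swing forward as they close: fully open they stand 13 mm farther back than shut.
Start: joints at [1.216, 0.521, -0.036, 1.599, 0.021, 1.021, -0.113], TCP at [0.176, -0.6, 0.248] pointing down, gripper open.
Joint ranges: [-2.91, 2.91], [-0.3, 2.13], [-1.5, 1.42], [0.17, 2.43], [-1.26, 4.41], [0.16, 1.93], [-2.52, 2.52]. Speed limits (rad/s): [1.89, 1.89, 2.39, 2.39, 3.01, 3.01, 3.01].

## Interface

Orientations are given as a unit quaternion [x, y, z, w].
In Python, from bench import ctrl gives the robot as it stands.
- The arm moves only by the tool play_rows, never from a script. Its argument "series" is a list of rows, each an object of numbers: "wx", "wy", "wz": the turn, a rotation vector about the tool's x, y, z scaled (see below); "x", "y", "z": the shift along the tool's x, y, z scaled (see below); "gripper": the gripper's target within -1 to 1 (fully open at 1, half-way at 0, shut at -1). In form: [{"wx": .., "wy": .., "wz": .., "x": .., "y": .., "z": .., "gripper": ..}, ...]. A call has 1 to 5 rows; each row is the pose to reach, as a shift and turn from the pose commanded when the call began, along the tool's axes at that moment; what a row does not reach only later rows make up. The controller multiplies each number of a shift by 0.1 m and each number of a turn by 90 degrees. A row lasts 1/8 s, in which the tool goes at most 62.5 mm and 10.7 degrees, less where a joint would pass 70% of its speed; a pose out of reach is approached as far as the arm can. A call with a number of a shift or a turn outside -1 to 1 is refused whole. A call with a gripper value outside its range is refused whole. The fingers move at their own pace and stop on an object; the grip force is fixed at half the most. Time passes only in rows, so rows that repeat a pose let the fingers close. It gives the time, the measured TCP pose, the force and the opening at its end, in the units of the state.
- ctrl.read_state(): the state, without advancing time (a new reading comes with each control period).
- ctrl.read_camera(name): name is "scene" or "side" or "wrist"; returns (picture, depth): 384x512x3 uint8, red, green, blue; 384x512 float32, m along the optical axis (not along the pixel's ray), 0 where there is no reading.
- ctrl.camera_model(name): a dict with "camera_matrix" (3x3 intrinsics, pixels), "D" ([k1, k2, p1, p2, k3] as OpenCV has them; the pictures are not rectified), "R" (3x3) and "t" (3): a world point X has camera coordinates R X + t. Camera axes: x right, y down, z forward; pixel columns grow to the right and rows downward; lengths in m; the calibration is good to about 2 mm. A picture is of the moment at which its call begins: read the wrist's pose just before it. camera_model takes no time and is no camera call; for the wrist camera it gives the pose at the moment of the call.
- ctrl.close_job(): hands the job in, once; it reports no verdict.
The state is a dict: "time_s": time; "joints": joint angles; "joint_vel": joint speeds; "effort": joint torques, N m; "tool_pos": TCP position; "tool_rot": TCP orientation; "ft_force": force on the tool from outside, world axes, zero at the start; "ft_torque": the same for the moment, N m; "finger_gap": opening from 0.0 (shut) to 1.0 (fully open).
Only numpy, scipy, OpenCV 4.12 (cv2) and the standard library are available. Lean on these libraries where they do the work, as an engineer would, in place of code of your own. Each camera call takes 0.05 s, during which the arm holds its last target. There are 200 camera calls.

## Working session

There is one attempt and no reset: what is moved stays moved. The work goes in short steps, Python scripts to look and compute and a tool call to move; the robot and the scene stay as the last step left them, time stands still between calls to the robot, and variables do not carry over. Pictures are saved under pics/ and viewed, on a budget of 10 in all, crops included, one or two more only if the job needs it, and the job is handed in when it is done.

Besides the shell and the picture viewer there is one more tool, called after "Call:" as name(argument=value, ...) on one line, values as JSON. play_rows: Moves the arm, as the interface text tells. Shifts and turns lie within -1 to 1; 1 stands for 0.1 m of shift or 90 degrees of turn. Its arguments: {"type":"object","properties":{"series":{"type":"array"}},"required":["series"]}

```bash
mkdir -p pics; ls
python3 - <<'E'
from bench import ctrl
import cv2,numpy as np
s=ctrl.read_state();print(s)
for n in ("scene","side"):
    p,d=ctrl.read_camera(n); cv2.imwrite(f"pics/{n}0.png",cv2.cvtColor(p,cv2.COLOR_RGB2BGR)); np.savez(f"pics/{n}0.npz",p=p,d=d)
    m=ctrl.camera_model(n); print(n,{k:np.round(v,4).tolist() for k,v in m.items()})
E
```

```text
pics
{'time_s': 0.0, 'joints': array([ 1.21580769,  0.52197724, -0.03633332,  1.59997942,  0.02120085,
        1.02108431, -0.11281131]), 'joint_vel': array([-1.07805186e-03,  6.73111955e-04, -5.15008197e-04, -9.80542342e-05,
        2.57332652e-04, -1.11178729e-03,  1.98891848e-04]), 'effort': array([-5.59134660e-04, -9.27121067e+01,  1.98022798e+00, -3.69944143e+01,
        1.79720821e-02,  8.08005687e-03, -5.77806850e-05]), 'tool_pos': array([ 0.17548321, -0.59954748,  0.2477588 ]), 'tool_rot': array([ 9.89880059e-01,  1.41905555e-01, -1.11178660e-04, -5.19906706e-04]), 'ft_force': array([1.28542679, 0.48439506, 0.09189208]), 'ft_torque': array([-0.02565864, -0.01839895,  0.00677847]), 'finger_gap': 0.9999684053238401}
scene {'camera_matrix': [[391.8278, 0.0, 253.1341], [0.0, 391.8278, 194.5007], [0.0, 0.0, 1.0]], 'D': [-0.1045, 0.0, 0.0, 0.0, 0.0], 'R': [[-0.6349, -0.7725, -0.0122], [-0.5852, 0.4912, -0.6452], [0.5044, -0.4025, -0.7639]], 't': [0.4896, 0.3321, 0.8871]}
side {'camera_matrix': [[430.7213, 0.0, 252.4804], [0.0, 430.7213, 193.7591], [0.0, 0.0, 1.0]], 'D': [-0.1217, 0.0, 0.0, 0.0, 0.0], 'R': [[0.9489, -0.3152, -0.0131], [-0.1883, -0.5327, -0.8251], [0.2531, 0.7854, -0.5648]], 't': [-0.495, 0.3259, 1.2131]}
```

View pics/scene0.png

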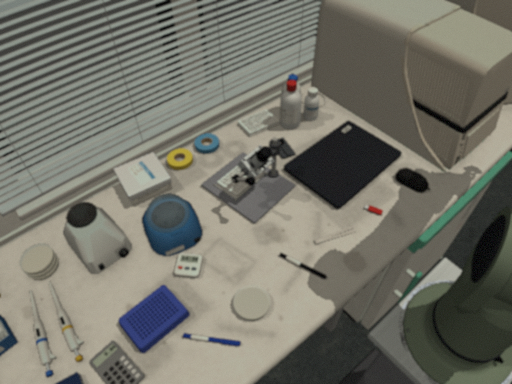

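View pics/side0.png

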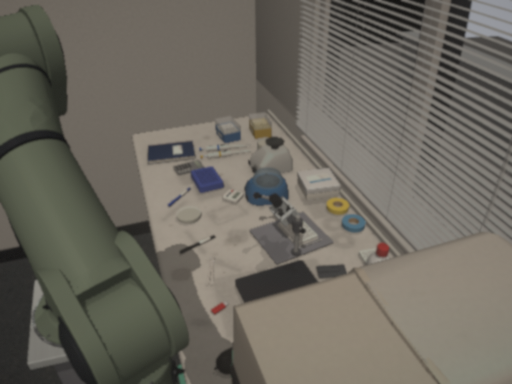

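```bash
cat > h.py <<'E'
from bench import ctrl
import cv2,numpy as np
from scipy.spatial.transform import Rotation as Ro
def rays(m,uv):
    n=cv2.undistortPoints(np.float64(uv).reshape(-1,1,2),np.array(m["camera_matrix"]),np.array(m["D"])).reshape(-1,2)
    R=np.array(m["R"]);t=np.array(m["t"])
    return -R.T@t, np.c_[n,np.ones(len(n))]@R      # depth-scaled directions
def onplane(m,uv,z):
    c,d=rays(m,uv); return c+d*((z-c[2])/d[:,2])[:,None]
def proj(m,X):
    R=np.array(m["R"]); return cv2.projectPoints(np.float64(X).reshape(-1,1,3),cv2.Rodrigues(R)[0],np.float64(m["t"]),np.array(m["camera_matrix"]),np.array(m["D"]))[0].reshape(-1,2)
def cloud(m,d):
    h,w=d.shape; v,u=np.mgrid[:h,:w]; c,r=rays(m,np.c_[u.ravel(),v.ravel()])
    return (c+r*d.reshape(-1,1)).reshape(h,w,3)
def axes(yaw,x,y):  # head frame
    Rs=Ro.from_euler('z',yaw).as_matrix(); Rh=Rs@Ro.from_euler('y',-30,degrees=True).as_matrix()
    return Rs,Rh,np.array([x,y,0.07])
E
python3 - <<'E'
from h import *
out=[]
for n,(u0,v0,u1,v1) in dict(scene=(195,125,305,225),side=(240,180,350,280)).items():
    z=np.load(f"pics/{n}0.npz");p,d=z['p'],z['d'];m=ctrl.camera_model(n)
    P=cloud(m,d)
    out.append(cv2.resize(p[v0:v1,u0:u1],None,fx=3.6,fy=3.6,interpolation=cv2.INTER_CUBIC))
    sub=np.zeros(d.shape,bool);sub[v0:v1,u0:u1]=1
    hsv=cv2.cvtColor(p,cv2.COLOR_RGB2HSV)
    k=sub&(abs(P[...,2]-.012)<.006)&(hsv[...,2]<165)&(hsv[...,2]>90)&(d>0)
    nl,lab,st,_=cv2.connectedComponentsWithStats(k.astype(np.uint8)); i=1+st[1:,4].argmax(); k=lab==i
    print(n,st[i],np.median(P[k],0))
    v,u=np.nonzero(k); W=onplane(m,np.c_[u,v],.012)[:,:2].astype(np.float32)
    r=cv2.minAreaRect(W*1000); print(r)
    hi=sub&(P[...,2]>.06); print('high',hi.sum(),P[hi].mean(0),P[hi].max(0))
    print(n,'cam',rays(m,[[256,192]]))
cv2.imwrite("pics/crop1.png",cv2.cvtColor(np.hstack(out),cv2.COLOR_RGB2BGR))
E
```

```text
scene [ 228  174   68   49 1363] [0.61731437 0.08829255 0.01122412]
((626.5972900390625, 81.4489517211914), (106.78042602539062, 188.45164489746094), 8.767914772033691)
high 1160 [0.61464183 0.10815656 0.17474212] [0.68208445 0.57216867 0.89792611]
scene cam (array([0.05768104, 0.57216867, 0.89792611]), array([[ 0.50350241, -0.41130886, -0.75987142]]))
side [250 220  44  44 831] [0.62209992 0.0852165  0.01234167]
((627.3056640625, 79.69386291503906), (108.78511047363281, 201.02867126464844), 6.743941783905029)
high 1402 [0.6401531  0.07002286 0.15851532] [0.96643187 0.38014204 0.94762032]
side cam (array([ 0.2240621 , -0.93517227,  0.94762032]), array([[ 0.2616177 ,  0.78503477, -0.56156927]]))
```

View pics/crop1.png

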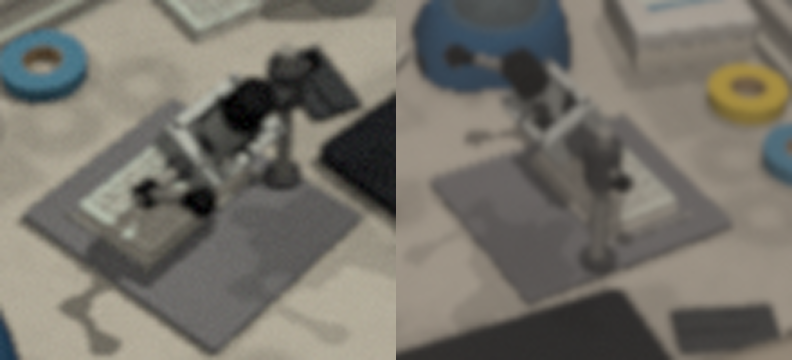

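Run:
```python
from h import *
for n,c,o in (("scene",[[22,218],[212,352],[362,213],[172,100]],(195,125)),("side",[[35,183],[134,303],[336,226],[229,115]],(240,180))):
    m=ctrl.camera_model(n); W=onplane(m,np.array(c)/3.6+np.array(o)-.36,.012); print(n,W.round(4).tolist(),W.mean(0).round(4))
    print(np.linalg.norm(np.diff(np.r_[W,W[:1]],axis=0),axis=1).round(3))
    e=np.diff(np.r_[W,W[:1]],axis=0); print(np.degrees(np.arctan2(e[:,1],e[:,0])).round(1))
```

```text
scene [[0.7734, 0.2036, 0.012], [0.5631, 0.1693, 0.012], [0.5935, -0.0191, 0.012], [0.8039, 0.018, 0.012]] [0.6835 0.093  0.012 ]
[0.213 0.191 0.214 0.188]
[-170.7  -80.8   10.    99.4]
side [[0.5631, 0.1583, 0.012], [0.5932, -0.0258, 0.012], [0.8045, 0.007, 0.012], [0.7808, 0.196, 0.012]] [0.6854 0.0839 0.012 ]
[0.187 0.214 0.191 0.221]
[ -80.7    8.8   97.1 -170.2]
```

Run:
```python
from h import *
s=ctrl.read_state();m=ctrl.camera_model("wrist");R=Ro.from_quat(s['tool_rot']).as_matrix()
Rc=np.array(m['R']);c=-Rc.T@np.array(m['t']);print(np.array(m['camera_matrix']),m['D'])
print('cam in tool',R.T@(c-s['tool_pos'])); print('cam axes in tool\n',(R.T@Rc.T).round(3))
```

```text
[[343.67211482   0.         252.14319237]
 [  0.         343.67211482 192.06946568]
 [  0.           0.           1.        ]] [0.02477678 0.         0.         0.         0.        ]
cam in tool [ 0.0837067  -0.00027277 -0.12562318]
cam axes in tool
 [[-0.    -0.946 -0.323]
 [ 1.    -0.    -0.   ]
 [ 0.    -0.323  0.946]]
```

Call:
play_rows(series=[{"x":1.0,"y":-0.9,"z":-0.5,"wx":0,"wy":0,"wz":0,"gripper":1},{"x":1.0,"y":-0.9,"z":-0.5,"wx":0,"wy":0,"wz":0,"gripper":1},{"x":1.0,"y":-0.9,"z":-0.5,"wx":0,"wy":0,"wz":0,"gripper":1}])

```text
time_s: 0.48
tool_pos: [0.2484, -0.483, 0.2995]
tool_rot: [0.99, 0.144, 0.001, 0.0]
ft_force: [0.0, -0.3, -0.4]
finger_gap: 1.003
```

Call:
play_rows(series=[{"x":1.0,"y":-0.9,"z":-0.5,"wx":0,"wy":0,"wz":0,"gripper":1},{"x":1.0,"y":-0.9,"z":-0.5,"wx":0,"wy":0,"wz":0,"gripper":1},{"x":1.0,"y":-0.9,"z":-0.5,"wx":0,"wy":0,"wz":0,"gripper":1}])

```text
time_s: 0.85
tool_pos: [0.3174, -0.3693, 0.3491]
tool_rot: [0.99, 0.143, -0.0, 0.0]
ft_force: [-0.5, -0.7, -0.5]
finger_gap: 1.0
```

Call:
play_rows(series=[{"x":1.0,"y":-0.9,"z":-0.5,"wx":0,"wy":0,"wz":0,"gripper":1},{"x":1.0,"y":-0.9,"z":-0.5,"wx":0,"wy":0,"wz":0,"gripper":1},{"x":1.0,"y":-0.9,"z":-0.5,"wx":0,"wy":0,"wz":0,"gripper":1}])

```text
time_s: 1.23
tool_pos: [0.3894, -0.2541, 0.3993]
tool_rot: [0.99, 0.144, 0.001, 0.0]
ft_force: [0.1, -1.5, 0.0]
finger_gap: 1.001
```

Call:
play_rows(series=[{"x":0.7,"y":-0.95,"z":0,"wx":0,"wy":0,"wz":0,"gripper":1},{"x":0.7,"y":-0.95,"z":0,"wx":0,"wy":0,"wz":0,"gripper":1}])

```text
time_s: 1.48
tool_pos: [0.4286, -0.1443, 0.3981]
tool_rot: [0.99, 0.141, -0.0, -0.0]
ft_force: [0.4, -0.4, 0.2]
finger_gap: 1.003
```

Call:
play_rows(series=[{"x":0.7,"y":-0.95,"z":0,"wx":0,"wy":0,"wz":0,"gripper":1},{"x":0.7,"y":-0.95,"z":0,"wx":0,"wy":0,"wz":0,"gripper":1}])

```text
time_s: 1.72
tool_pos: [0.4691, -0.0332, 0.3982]
tool_rot: [0.99, 0.142, 0.0, -0.0]
ft_force: [0.8, -1.0, 0.4]
finger_gap: 1.004
```

Call:
play_rows(series=[{"x":0.7,"y":-0.95,"z":0,"wx":0,"wy":0,"wz":-0.12,"gripper":1},{"x":0.7,"y":-0.95,"z":0,"wx":0,"wy":0,"wz":-0.24,"gripper":1},{"x":0.7,"y":-0.95,"z":0,"wx":0,"wy":0,"wz":-0.36,"gripper":1},{"x":0.7,"y":-0.95,"z":0,"wx":0,"wy":0,"wz":-0.48,"gripper":1},{"x":0.7,"y":-0.95,"z":0,"wx":0,"wy":0,"wz":-0.6,"gripper":1}])

```text
time_s: 2.35
tool_pos: [0.5094, 0.0757, 0.3978]
tool_rot: [0.817, 0.576, -0.0, -0.0]
ft_force: [-0.1, -0.2, -0.7]
finger_gap: 1.005
```

Call:
play_rows(series=[{"x":0,"y":0,"z":0,"wx":0,"wy":0,"wz":-0.12,"gripper":1},{"x":0,"y":0,"z":0,"wx":0,"wy":0,"wz":-0.24,"gripper":1},{"x":0,"y":0,"z":0,"wx":0,"wy":0,"wz":-0.36,"gripper":1},{"x":0,"y":0,"z":0,"wx":0,"wy":0,"wz":-0.48,"gripper":1},{"x":0,"y":0,"z":0,"wx":0,"wy":0,"wz":-0.6,"gripper":1}])

```text
time_s: 2.98
tool_pos: [0.5094, 0.0755, 0.3979]
tool_rot: [0.469, 0.883, -0.0, -0.0]
ft_force: [-0.7, 0.7, 0.3]
finger_gap: 0.998
```

```bash
cat >> h.py <<'E'
def togo(pos,R,s=None):
    s=s or ctrl.read_state(); R0=Ro.from_quat(s['tool_rot']).as_matrix()
    return (R0.T@(np.array(pos)-s['tool_pos'])/.1).round(3), (Ro.from_matrix(R0.T@R).as_rotvec()/(np.pi/2)).round(3)
E
python3 - <<'E'
from h import *
s=ctrl.read_state();print(s['tool_pos'],s['joints'].round(2),s['time_s'])
Rs,Rh,o=axes(.16,.6845,.089); T=Rh@np.diag([-1,1,-1])
print(togo(o+Rh@[0,0,.272],T))
E
```

```text
[0.50936687 0.07550264 0.39788999] [ 0.38  0.29 -0.81  1.64  0.22  1.3   0.12] 2.975
(array([-0.297,  0.293,  0.923]), array([-0.189, -0.297, -0.706]))
```

Call:
play_rows(series=[{"x":-0.1,"y":0.1,"z":0.3,"wx":-0.027,"wy":-0.042,"wz":-0.1,"gripper":1},{"x":-0.2,"y":0.2,"z":0.6,"wx":-0.054,"wy":-0.085,"wz":-0.2,"gripper":1},{"x":-0.3,"y":0.29,"z":0.8,"wx":-0.081,"wy":-0.127,"wz":-0.303,"gripper":1},{"x":-0.3,"y":0.29,"z":0.8,"wx":-0.108,"wy":-0.17,"wz":-0.403,"gripper":1},{"x":-0.3,"y":0.29,"z":0.8,"wx":-0.135,"wy":-0.212,"wz":-0.504,"gripper":1}])

```text
time_s: 3.6
tool_pos: [0.55, 0.0671, 0.3177]
tool_rot: [0.086, 0.978, 0.015, 0.191]
ft_force: [0.4, -0.4, -0.3]
finger_gap: 0.997
```

Call:
play_rows(series=[{"x":0,"y":0,"z":0,"wx":-0.027,"wy":-0.042,"wz":-0.1,"gripper":1},{"x":0,"y":0,"z":0,"wx":-0.054,"wy":-0.085,"wz":-0.202,"gripper":1},{"x":0,"y":0,"z":0,"wx":-0.054,"wy":-0.085,"wz":-0.202,"gripper":1}])

```text
time_s: 3.98
tool_pos: [0.5495, 0.0656, 0.3177]
tool_rot: [-0.073, 0.963, 0.019, 0.258]
ft_force: [-0.3, -0.3, 0.0]
finger_gap: 1.0
```

Run:
```python
from h import *
s=ctrl.read_state();print(s['tool_pos'],s['joints'].round(2),s['time_s'])
m=ctrl.camera_model("wrist");p,d=ctrl.read_camera("wrist")
np.savez("pics/w1.npz",p=p,d=d,**{k:np.array(v) for k,v in m.items()})
Rs,Rh,o=axes(.16,.6845,.089); T=Rh@np.diag([-1,1,-1]); print(togo(o+Rh@[0,0,.272],T,s))
print('pred top,pivot,rib',proj(m,[o+Rh@[0,0,.143],o+Rh@[0,.08,.0625],o+Rh@[-.024,0,.083]]).round(0).tolist())
cv2.imwrite("pics/w1.png",cv2.cvtColor(cv2.resize(p,None,fx=1.5,fy=1.5,interpolation=cv2.INTER_CUBIC),cv2.COLOR_RGB2BGR))
```

```text
[0.54947474 0.06563806 0.31771613] [ 0.62  0.22 -0.99  2.08  0.59  0.48  0.95] 3.975
(array([0.052, 0.016, 0.11 ]), array([-0.003, -0.   , -0.005]))
pred top,pivot,rib [[255.0, 177.0], [333.0, 154.0], [254.0, 135.0]]
```

View pics/w1.png

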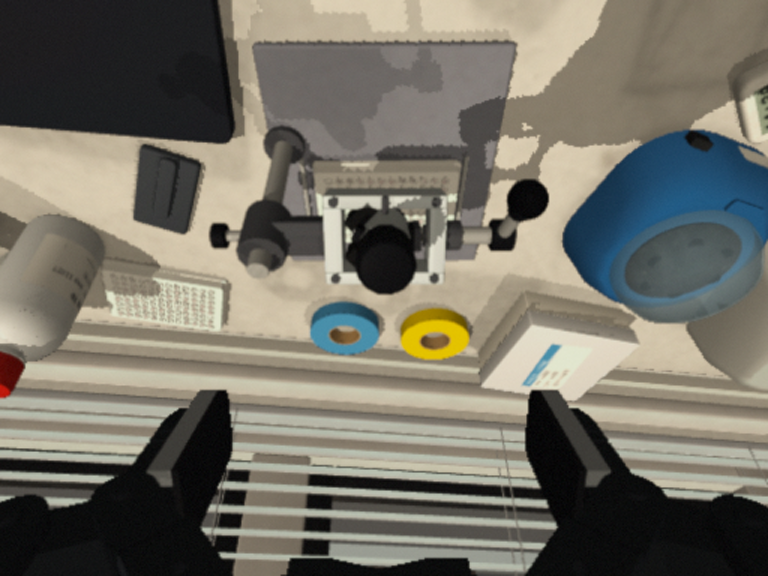

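Run:
```python
from h import *
m=dict(np.load("pics/w1.npz"));p,d=m['p'],m['d']
c=cv2.resize(p[112:200,212:372],None,fx=5,fy=5,interpolation=cv2.INTER_CUBIC)
c=np.clip(255*(c/255.)**.5,0,255).astype(np.uint8)
cv2.imwrite("pics/w1c.png",cv2.cvtColor(c,cv2.COLOR_RGB2BGR))
Rs,Rh,o=axes(.16,.6845,.089);P=cloud(m,d);H=(P-o)@Rh
g=p.max(2)
# top face, ball in the head frame
k=(abs(H[...,2]-.143)<.006)&(np.hypot(H[...,0],H[...,1])<.03)&(d>0)
print('top',k.sum(),H[k].mean(0),H[k].min(0),H[k].max(0))
b=(abs(H[...,1]-.08)<.025)&(np.hypot(H[...,0],H[...,2]-.0625)<.09)&(np.hypot(H[...,0],H[...,2]-.0625)>.05)&(g<70)
v,u=np.nonzero(b);(cu,cv),r=cv2.minEnclosingCircle(np.c_[u,v].astype(np.float32));print('ball',b.sum(),cu,cv,r,np.median(d[b]),H[b].mean(0))
h=(abs(H[...,2]-.080)<.006)&(g>150)&(abs(H[...,1])<.06)&(abs(H[...,0])<.05);print('headtop',h.sum(),H[h].min(0),H[h].max(0),np.median(H[h][:,2]))
# ball: ray through centre with plane y_head=.08
C,D=rays(m,[[cu,cv]]);Ch=(C-o)@Rh;Dh=D[0]@Rh;X=Ch+Dh*(.08-Ch[1])/Dh[1];print('ball on plane',X,np.linalg.norm((X-[0,.08,.0625])))
```

```text
top 1208 [0.00087493 0.0020165  0.14077108] [-0.01430527 -0.01446803  0.13702196] [0.01829031 0.01839836 0.14367569]
ball 565 351.25714111328125 132.58570861816406 13.834139823913574 0.28311318 [-0.03195924  0.0798214   0.12369687]
headtop 1429 [-0.02733423 -0.03810629  0.07431774] [0.03203676 0.04191317 0.08172156] 0.07900223583025891
ball on plane [-0.03176207  0.08        0.12294919] 0.0682856806819222
```

View pics/w1c.png

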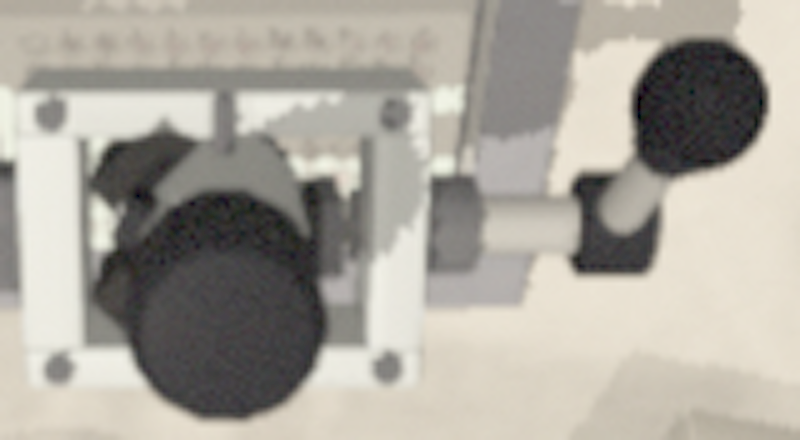

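Run:
```python
from h import *
m=dict(np.load("pics/w1.npz"));p,d=m['p'],m['d']
Rs,Rh,o=axes(.16,.6845,.089);o=o+Rh@[.002,.002,-.001];print('o',o)
P=cloud(m,d);H=(P-o)@Rh;r=np.hypot(H[...,0],H[...,1]);g=p.max(2)
a=np.degrees(np.arctan2(-H[...,1],-H[...,0]))
k=(H[...,2]>.088)&(H[...,2]<.101)&(r>.019)&(r<.026)&(d>0)
print(k.sum(),np.histogram(a[k],bins=np.arange(-180,181,10)));
k2=k&(a>0)&(a<100);print(np.percentile(a[k2],[2,25,50,75,98]),np.median(r[k2]),np.median(H[k2],0))
b=(abs(H[...,1]-.08)<.025)&(np.hypot(H[...,0],H[...,2]-.0625)<.09)&(np.hypot(H[...,0],H[...,2]-.0625)>.05)&(g<70)
# sphere fit with radius 11.5
from scipy.optimize import least_squares
Q=H[b];f=least_squares(lambda c:np.linalg.norm(Q-c,axis=1)-.0115,[-.034,.08,.115],loss='soft_l1',f_scale=.002);c=f.x
print('ball',c,'rad',np.hypot(c[0],c[2]-.0625),'lever',np.pi/4-np.arctan2(-c[0],c[2]-.0625))
```

```text
o [0.68638491 0.09133006 0.07013397]
35 (array([ 0,  0,  0,  0,  0,  0,  0,  0,  0,  0,  0,  0,  0,  0,  0,  0,  0,
        0,  0,  0,  0,  0,  6, 14, 13,  2,  0,  0,  0,  0,  0,  0,  0,  0,
        0,  0]), array([-180, -170, -160, -150, -140, -130, -120, -110, -100,  -90,  -80,
        -70,  -60,  -50,  -40,  -30,  -20,  -10,    0,   10,   20,   30,
         40,   50,   60,   70,   80,   90,  100,  110,  120,  130,  140,
        150,  160,  170,  180]))
[48.75470257 52.74144115 58.53724121 63.92351865 75.0589057 ] 0.020775314558046556 [-0.01118606 -0.01800103  0.09947938]
ball [-0.03282968  0.07998216  0.11679949] rad 0.06345252261853629 lever 0.2416002892732988
```

```bash
cat >> h.py <<'E'
Rs,Rh,o=axes(.16,0,0); o=np.array([.68638491,.09133006,.07013397]); T=Rh@np.diag([-1,1,-1])
PIV=np.array([0,.08,.0625])
def ball(th): f=np.pi/4-th; return PIV+[-.064*np.sin(f),0,.064*np.cos(f)]
def htcp(s): return Rh.T@(s['tool_pos']-o)
def lever(s): q=htcp(s)+[0,0,.002]-PIV; return np.pi/4-np.arctan2(-q[0],q[2]), np.hypot(q[0],q[2])
E
python3 - <<'E'
from h import *
s=ctrl.read_state();print(htcp(s))
b=ball(.24)-[0,0,.002]
print(togo(o+Rh@(b+[0,0,.06]),T,s)); print(togo(o+Rh@b,T,s))
E
```

```text
[ 0.00387581 -0.0031752   0.28411975]
(array([0.378, 0.834, 1.085]), array([-0.003, -0.001, -0.006]))
(array([0.377, 0.837, 1.685]), array([-0.003, -0.001, -0.006]))
```

Call:
play_rows(series=[{"x":0.38,"y":0.835,"z":0.3,"wx":0,"wy":0,"wz":0,"gripper":0},{"x":0.38,"y":0.835,"z":0.5,"wx":-0.003,"wy":0,"wz":-0.006,"gripper":0},{"x":0.38,"y":0.835,"z":0.9,"wx":-0.003,"wy":0,"wz":-0.006,"gripper":0},{"x":0.38,"y":0.835,"z":0.9,"wx":-0.003,"wy":0,"wz":-0.006,"gripper":0}])

```text
time_s: 4.53
tool_pos: [0.549, 0.1538, 0.2189]
tool_rot: [-0.08, 0.963, 0.021, 0.257]
ft_force: [-0.3, -0.2, -0.1]
finger_gap: 0.497
```

Run:
```python
from h import *
s=ctrl.read_state();print(htcp(s),s['finger_gap'],s['joints'].round(2))
print(togo(o+Rh@(ball(.24)-[0,0,.002]),T,s))
m=ctrl.camera_model("wrist");p,d=ctrl.read_camera("wrist")
print('ball px',proj(m,o+Rh@ball(.24))*1.4)
cv2.imwrite("pics/w2.png",cv2.cvtColor(cv2.resize(p,None,fx=1.4,fy=1.4),cv2.COLOR_RGB2BGR))
```

```text
[-0.03443936  0.08359587  0.19168951] 0.4972550604103749 [ 0.11  0.37 -0.7   2.17  1.2   0.42  0.19]
(array([-0.014, -0.037,  0.765]), array([ 0.001, -0.002,  0.003]))
ball px [[344.02844602 302.77458385]]
```

View pics/w2.png

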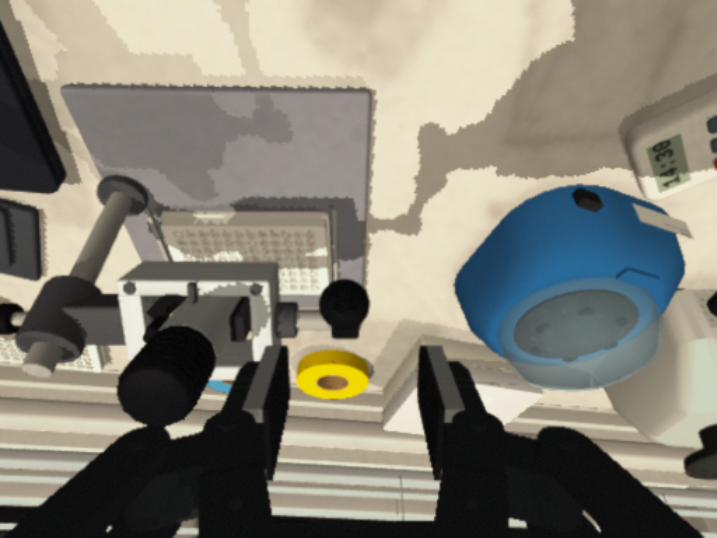

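Call:
play_rows(series=[{"x":-0.014,"y":-0.037,"z":0.4,"wx":0,"wy":0,"wz":0,"gripper":0},{"x":-0.014,"y":-0.037,"z":0.765,"wx":0,"wy":0,"wz":0,"gripper":0},{"x":-0.014,"y":-0.037,"z":0.765,"wx":0,"wy":0,"wz":0,"gripper":0}])

```text
time_s: 4.95
tool_pos: [0.5893, 0.1533, 0.1551]
tool_rot: [-0.078, 0.963, 0.02, 0.258]
ft_force: [-0.7, 0.4, 0.6]
finger_gap: 0.5
```

Call:
play_rows(series=[{"x":0,"y":0,"z":0,"wx":0,"wy":0,"wz":0,"gripper":-1},{"x":0,"y":0,"z":0,"wx":0,"wy":0,"wz":0,"gripper":-1},{"x":0,"y":0,"z":0,"wx":0,"wy":0,"wz":0,"gripper":-1},{"x":0,"y":0,"z":0,"wx":0,"wy":0,"wz":0,"gripper":-1}])

```text
time_s: 5.45
tool_pos: [0.5884, 0.1558, 0.1579]
tool_rot: [-0.08, 0.962, 0.022, 0.259]
ft_force: [-2.0, 7.3, -2.0]
finger_gap: 0.228
```

Run:
```python
from h import *
s=ctrl.read_state();print(htcp(s),s['finger_gap']*85,lever(s),Rh.T@s['ft_force'])
for a in (.4,.55,.7,.85,.95): print(a,togo(o+Rh@(ball(a)-[0,0,.002]),T,s)[0], (T.T@Rh@(ball(a)-ball(.24))/.1).round(3))
```

```text
[-0.03104498  0.07922752  0.1192259 ] 19.394825798565016 (np.float64(0.2991003314734338), np.float64(0.06642681489573206)) [-1.72168744  7.56554228 -1.29865624]
0.4 [-0.07   0.007 -0.006] [-0.091  0.    -0.046]
0.55 [-0.161  0.007 -0.035] [-0.183  0.    -0.075]
0.7 [-0.256  0.007 -0.05 ] [-0.277  0.    -0.091]
0.85 [-0.352  0.006 -0.05 ] [-0.373  0.    -0.092]
0.95 [-0.415  0.006 -0.043] [-0.437  0.    -0.084]
```

Call:
play_rows(series=[{"x":-0.045,"y":0,"z":-0.026,"wx":0,"wy":0,"wz":0,"gripper":-1},{"x":-0.091,"y":0,"z":-0.046,"wx":0,"wy":0,"wz":0,"gripper":-1},{"x":-0.183,"y":0,"z":-0.075,"wx":0,"wy":0,"wz":0,"gripper":-1},{"x":-0.277,"y":0,"z":-0.091,"wx":0,"wy":0,"wz":0,"gripper":-1}])

```text
time_s: 5.95
tool_pos: [0.6088, 0.1586, 0.1804]
tool_rot: [-0.08, 0.962, 0.022, 0.26]
ft_force: [1.1, 1.3, 1.2]
finger_gap: 0.086
```

Run:
```python
from h import *
s=ctrl.read_state();print(htcp(s),s['finger_gap']*85,lever(s),Rh.T@s['ft_force'],togo(o,T,s)[1])
m=ctrl.camera_model("wrist");p,d=ctrl.read_camera("wrist")
cv2.imwrite("pics/w3.png",cv2.cvtColor(cv2.resize(p,None,fx=1.4,fy=1.4),cv2.COLOR_RGB2BGR))
```

```text
[-0.00193931  0.07876415  0.12844513] 7.337076963536488 (np.float64(0.7568635637539332), np.float64(0.06797280506695247)) [1.68116333 1.13242026 0.39236217] [0.002 0.003 0.003]
```

View pics/w3.png

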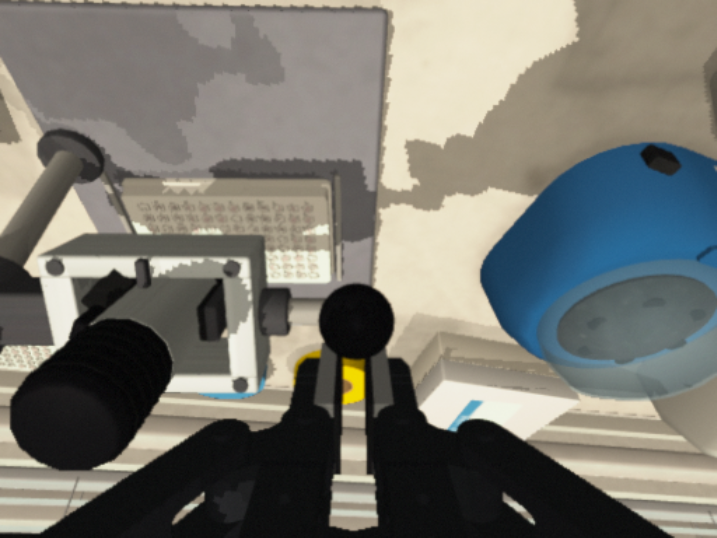

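```bash
cat >> h.py <<'E'
from scipy.optimize import least_squares
def seelever():
    m=ctrl.camera_model("wrist");p,d=ctrl.read_camera("wrist");H=(cloud(m,d)-o)@Rh
    rr=np.hypot(H[...,0],H[...,2]-.0625)
    b=(abs(H[...,1]-.08)<.014)&(rr<.082)&(rr>.048)&(p.max(2)<70)&(d>0);Q=H[b]
    c=least_squares(lambda c:np.linalg.norm(Q-c,axis=1)-.0115,np.median(Q,0)-[0,0,.005],loss='soft_l1',f_scale=.001).x
    return c,np.hypot(c[0],c[2]-.0625),np.pi/4-np.arctan2(-c[0],c[2]-.0625),b.sum(),m,p
E
python3 - <<'E'
from h import *
s=ctrl.read_state();c,r,th,n,m,p=seelever();print(c,r,th,n)
print('tcp',htcp(s)); 
for a in (.24,.3,.4,.5,.6): print(a,proj(m,o+Rh@ball(a))*1.4)
E
```

```text
[-0.01957831  0.07996749  0.12417922] 0.06471194919664759 0.4780359493676479 3484
tcp [-0.00094976  0.07820542  0.12867924]
0.24 [[358.37729577 281.18224521]]
0.3 [[358.37737383 293.77307142]]
0.4 [[358.35375092 315.10854532]]
0.5 [[358.30064553 336.46218756]]
0.6 [[358.21922472 357.34480826]]
```

Run:
```python
from h import *
s=ctrl.read_state();m=ctrl.camera_model("wrist");R=Ro.from_quat(s['tool_rot']).as_matrix()
for dz in (-.02,-.002,0,.017):
  print(dz,[ (proj(m,s['tool_pos']+R@[dx,0,dz])*1.4).round(0).tolist() for dx in (-.011,0,.011)])
p,d=ctrl.read_camera("wrist");H=(cloud(m,d)-s['tool_pos'])@R
k=(abs(H[...,1])<.03)&(abs(H[...,0])<.02)&(H[...,2]<.03)&(H[...,2]>-.05)&(p.max(2)<90)
for y0 in(-.02,-.012,.012,.02):
  q=H[k&(abs(H[...,1]-y0)<.004)];print(y0,len(q),q.min(0).round(3),q.max(0).round(3))
```

```text
-0.02 [[[352.0, 472.0]], [[352.0, 438.0]], [[352.0, 402.0]]]
-0.002 [[[352.0, 430.0]], [[352.0, 398.0]], [[352.0, 366.0]]]
0 [[[352.0, 425.0]], [[352.0, 395.0]], [[352.0, 362.0]]]
0.017 [[[352.0, 394.0]], [[352.0, 366.0]], [[352.0, 336.0]]]
-0.02 1271 [-0.009 -0.024 -0.049] [ 0.016 -0.016 -0.024]
-0.012 1356 [ 0.006 -0.016 -0.05 ] [ 0.019 -0.008  0.011]
0.012 1520 [ 0.005  0.008 -0.05 ] [0.02  0.016 0.011]
0.02 1157 [-0.008  0.016 -0.05 ] [ 0.017  0.024 -0.023]
```

Call:
play_rows(series=[{"x":0,"y":0,"z":0,"wx":0,"wy":0,"wz":0,"gripper":0},{"x":0,"y":0,"z":0,"wx":0,"wy":0,"wz":0,"gripper":0},{"x":0,"y":0,"z":0,"wx":0,"wy":0,"wz":0,"gripper":0},{"x":0,"y":0,"z":0,"wx":0,"wy":0,"wz":0,"gripper":0},{"x":0,"y":0,"z":0,"wx":0,"wy":0,"wz":0,"gripper":0}])

```text
time_s: 6.72
tool_pos: [0.6077, 0.1576, 0.1774]
tool_rot: [-0.08, 0.963, 0.021, 0.258]
ft_force: [-0.1, -0.7, 0.5]
finger_gap: 0.504
```

Run:
```python
from h import *
s=ctrl.read_state();c,r,th,n,m,p=seelever();print(c,r,th,n);print('tcp',htcp(s),s['finger_gap'],Rh.T@s['ft_force'],s['time_s'])
g=p.max(2)<60
for a in (.4,.45,.5): print(a,proj(m,o+Rh@ball(a)).round(1),togo(o+Rh@(ball(a)-[0,0,.012]),T,s))
```

```text
[-0.02374385  0.07999135  0.12136102] 0.06346959705199076 0.4019741757976247 2272
tcp [-0.00444796  0.07790594  0.12647819] 0.5044941415488139 [ 0.08717127 -0.7235375   0.49560332] 6.725
0.4 [[256.7 234.8]] (array([0.196, 0.022, 0.167]), array([0.001, 0.   , 0.003]))
0.45 [[256.7 242.5]] (array([0.166, 0.022, 0.155]), array([0.001, 0.   , 0.003]))
0.5 [[256.6 250.1]] (array([0.136, 0.021, 0.146]), array([0.001, 0.   , 0.003]))
```

Call:
play_rows(series=[{"x":0.1,"y":0.02,"z":0.0,"wx":0,"wy":0,"wz":0,"gripper":0},{"x":0.195,"y":0.02,"z":0.17,"wx":0,"wy":0,"wz":0,"gripper":0},{"x":0.195,"y":0.02,"z":0.17,"wx":0,"wy":0,"wz":0,"gripper":0}])

```text
time_s: 7.15
tool_pos: [0.5987, 0.1581, 0.152]
tool_rot: [-0.08, 0.963, 0.021, 0.257]
ft_force: [1.1, -0.3, 0.3]
finger_gap: 0.503
```

Call:
play_rows(series=[{"x":0,"y":0,"z":0,"wx":0,"wy":0,"wz":0,"gripper":-0.3},{"x":0,"y":0,"z":0,"wx":0,"wy":0,"wz":0,"gripper":-1},{"x":0,"y":0,"z":0,"wx":0,"wy":0,"wz":0,"gripper":-1},{"x":0,"y":0,"z":0,"wx":0,"wy":0,"wz":0,"gripper":-1},{"x":0,"y":0,"z":0,"wx":0,"wy":0,"wz":0,"gripper":-1}])

```text
time_s: 7.78
tool_pos: [0.5995, 0.1579, 0.1538]
tool_rot: [-0.079, 0.962, 0.021, 0.259]
ft_force: [-4.4, -1.3, 5.6]
finger_gap: 0.236
```

Run:
```python
from h import *
s=ctrl.read_state();print('tcp',htcp(s),s['finger_gap']*85,Rh.T@s['ft_force'],lever(s),s['time_s'])
c,r,th,n,m,p=seelever();print(c,r,th,n)
```

```text
tcp [-0.02321355  0.07960084  0.11004064] 20.03644424765051 [-1.14205399 -0.56666896  7.11473801] (np.float64(0.3472043374113467), np.float64(0.05470963350407968)) 7.775
[-0.02399504  0.07993659  0.12171769] 0.06389441757459814 0.40041655302301365 4324
```

Call:
play_rows(series=[{"x":-0.045,"y":0,"z":-0.016,"wx":0,"wy":0,"wz":0,"gripper":-1},{"x":-0.091,"y":0,"z":-0.029,"wx":0,"wy":0,"wz":0,"gripper":-1},{"x":-0.138,"y":0,"z":-0.039,"wx":0,"wy":0,"wz":0,"gripper":-1},{"x":-0.186,"y":0,"z":-0.045,"wx":0,"wy":0,"wz":0,"gripper":-1}])

```text
time_s: 8.32
tool_pos: [0.6119, 0.1599, 0.1657]
tool_rot: [-0.079, 0.963, 0.02, 0.257]
ft_force: [-5.4, -1.5, -7.1]
finger_gap: 0.236
```

Run:
```python
from h import *
s=ctrl.read_state();print('tcp',htcp(s),s['finger_gap']*85,Rh.T@s['ft_force'],s['time_s'])
c,r,th,n,m,p=seelever();print(c,r,th,n)
```

```text
tcp [-0.00643399  0.07953539  0.11404987] 20.065141944386134 [-8.40407183 -0.62751314 -3.37173187] 8.325
[-0.00890762  0.07986538  0.1258562 ] 0.06397931955801966 0.6457178041139582 4313
```

Call:
play_rows(series=[{"x":-0.048,"y":0,"z":-0.002,"wx":0,"wy":0,"wz":0,"gripper":-1},{"x":-0.095,"y":0,"z":-0.001,"wx":0,"wy":0,"wz":0,"gripper":-1},{"x":-0.135,"y":0,"z":0.004,"wx":0,"wy":0,"wz":0,"gripper":-1},{"x":-0.172,"y":0,"z":0.009,"wx":0,"wy":0,"wz":0,"gripper":-1},{"x":-0.172,"y":0,"z":0.009,"wx":0,"wy":0,"wz":0,"gripper":-1}])

```text
time_s: 9.0
tool_pos: [0.6282, 0.163, 0.1742]
tool_rot: [-0.08, 0.963, 0.021, 0.258]
ft_force: [-0.6, 0.3, 0.8]
finger_gap: -0.004
```

Run:
```python
from h import *
s=ctrl.read_state();print('tcp',htcp(s),s['finger_gap']*85,Rh.T@s['ft_force'],s['time_s'])
c,r,th,n,m,p=seelever();print(c,r,th,n)
```

```text
tcp [0.01217813 0.08005592 0.11309859] -0.3372106936908348 [-0.05037012  0.36637185  0.96875709] 9.0
[-0.00646423  0.08008492  0.13046228] 0.06826900970246069 0.6905685224239606 5969
```

Call:
play_rows(series=[{"x":0,"y":0,"z":-0.3,"wx":0,"wy":0,"wz":0,"gripper":-1},{"x":0,"y":0,"z":-0.6,"wx":0,"wy":0,"wz":0,"gripper":-1},{"x":0.57,"y":0,"z":-0.6,"wx":0,"wy":0,"wz":0,"gripper":-1},{"x":0.57,"y":0,"z":-0.6,"wx":0,"wy":0,"wz":0,"gripper":-1}])

```text
time_s: 9.55
tool_pos: [0.5469, 0.1491, 0.1962]
tool_rot: [-0.08, 0.963, 0.02, 0.257]
ft_force: [1.0, -0.0, 0.3]
finger_gap: -0.005
```

```bash
cat >> h.py <<'E'
def rep():
    s=ctrl.read_state();c,r,th,n,m,p=seelever()
    print('t',s['time_s'],'tcp',htcp(s).round(4),'gap',round(s['finger_gap'],3),'F',(Rh.T@s['ft_force']).round(1),'rot',togo(o,T,s)[1]);print('ball',c.round(4),'r',r.round(4),'lever',th.round(3),n)
    return s,c,m,p
E
python3 - <<'E'
from h import *
s,c,m,p=rep()
cv2.imwrite("pics/w4.png",cv2.cvtColor(cv2.resize(p,None,fx=1.4,fy=1.4),cv2.COLOR_RGB2BGR))
E
```

```text
return _methods._mean(a, axis=axis, dtype=dtype,
  ret = um.true_divide(
Traceback (most recent call last):
  File "h.py", line 34, in rep
    s=ctrl.read_state();c,r,th,n,m,p=seelever()
                                     ~~~~~~~~^^
  File "h.py", line 31, in seelever
    c=least_squares(lambda c:np.linalg.norm(Q-c,axis=1)-.0115,np.median(Q,0)-[0,0,.005],loss='soft_l1',f_scale=.001).x
      ~~~~~~~~~~~~~^^^^^^^^^^^^^^^^^^^^^^^^^^^^^^^^^^^^^^^^^^^^^^^^^^^^^^^^^^^^^^^^^^^^^^^^^^^^^^^^^^^^^^^^^^^^^^^^^
ValueError: Initial guess is outside of provided bounds
```

Call:
play_rows(series=[{"x":0,"y":0,"z":0,"wx":0,"wy":0,"wz":0,"gripper":0},{"x":0,"y":0,"z":0,"wx":0,"wy":0,"wz":0,"gripper":0},{"x":0,"y":0,"z":0,"wx":0,"wy":0,"wz":0,"gripper":0},{"x":0,"y":0,"z":0,"wx":0,"wy":0,"wz":0,"gripper":0},{"x":0,"y":0,"z":0,"wx":0,"wy":0,"wz":0,"gripper":0}])

```text
time_s: 10.22
tool_pos: [0.5498, 0.1499, 0.1975]
tool_rot: [-0.08, 0.963, 0.021, 0.258]
ft_force: [-0.0, -0.4, -0.7]
finger_gap: 0.496
```

Run:
```python
from h import *
s,c,m,p=rep()
```

```text
t 10.225 tcp [-0.045   0.0796  0.173 ] gap 0.496 F [-0.4 -0.3 -0.6] rot [0.001 0.    0.003]
ball [-0.0144  0.08    0.1243] r 0.0635 lever 0.557 1180
```

Call:
play_rows(series=[{"x":0.02,"y":0,"z":0.1,"wx":0,"wy":0,"wz":0,"gripper":-1},{"x":0.02,"y":0,"z":0.1,"wx":0,"wy":0,"wz":0,"gripper":-1},{"x":0.02,"y":0,"z":0.1,"wx":0,"wy":0,"wz":0,"gripper":-1},{"x":0.02,"y":0,"z":0.3,"wx":0,"wy":0,"wz":0,"gripper":-1},{"x":0.02,"y":0,"z":0.55,"wx":0,"wy":0,"wz":0,"gripper":-1}])

```text
time_s: 10.9
tool_pos: [0.5758, 0.1542, 0.1493]
tool_rot: [-0.08, 0.962, 0.021, 0.259]
ft_force: [0.4, -0.3, -0.2]
finger_gap: 0.004
```

Call:
play_rows(series=[{"x":-0.1,"y":0,"z":0,"wx":0,"wy":0,"wz":0,"gripper":-1},{"x":-0.16,"y":0,"z":0,"wx":0,"wy":0,"wz":0,"gripper":-1},{"x":-0.22,"y":0,"z":0,"wx":0,"wy":0,"wz":0,"gripper":-1},{"x":-0.28,"y":0,"z":0,"wx":0,"wy":0,"wz":0,"gripper":-1},{"x":-0.28,"y":0,"z":0,"wx":0,"wy":0,"wz":0,"gripper":-1}])

```text
time_s: 11.52
tool_pos: [0.5991, 0.1581, 0.1632]
tool_rot: [-0.08, 0.963, 0.021, 0.258]
ft_force: [-0.2, 0.2, 0.8]
finger_gap: 0.002
```

Run:
```python
from h import *
s=ctrl.read_state();print(htcp(s),s['finger_gap'],Rh.T@s['ft_force'])
```

```text
[-0.01883135  0.07978971  0.11837173] 0.0017373710696853635 [0.26250356 0.26911095 0.73403645]
```

Call:
play_rows(series=[{"x":0.1,"y":0,"z":0,"wx":0,"wy":0,"wz":0,"gripper":-1},{"x":0.1,"y":0,"z":-0.3,"wx":0,"wy":0,"wz":0,"gripper":0},{"x":0.3,"y":0,"z":-0.55,"wx":0,"wy":0,"wz":0,"gripper":0},{"x":0.3,"y":0,"z":-0.55,"wx":0,"wy":0,"wz":0,"gripper":0},{"x":0.3,"y":0,"z":-0.55,"wx":0,"wy":0,"wz":0,"gripper":0}])

```text
time_s: 12.15
tool_pos: [0.5468, 0.1494, 0.1958]
tool_rot: [-0.08, 0.962, 0.021, 0.259]
ft_force: [0.2, -0.6, 0.0]
finger_gap: 0.498
```

Run:
```python
from h import *
s,c,m,p=rep()
```

```text
t 12.15 tcp [-0.0485  0.0795  0.1731] gap 0.498 F [ 0.1 -0.7 -0. ] rot [0.001 0.001 0.003]
ball [0.0037 0.0799 0.1256] r 0.0632 lever 0.844 1288
```

Call:
play_rows(series=[{"x":0,"y":0,"z":0.1,"wx":0,"wy":0,"wz":0,"gripper":-1},{"x":0,"y":0,"z":0.1,"wx":0,"wy":0,"wz":0,"gripper":-1},{"x":0,"y":0,"z":0.1,"wx":0,"wy":0,"wz":0,"gripper":-1},{"x":0,"y":0,"z":0.3,"wx":0,"wy":0,"wz":0,"gripper":-1},{"x":-0.05,"y":0,"z":0.53,"wx":0,"wy":0,"wz":0,"gripper":-1}])

```text
time_s: 12.82
tool_pos: [0.5772, 0.1545, 0.1522]
tool_rot: [-0.08, 0.962, 0.021, 0.259]
ft_force: [0.5, -0.6, 0.4]
finger_gap: -0.0
```

Call:
play_rows(series=[{"x":-0.15,"y":0,"z":0,"wx":0,"wy":0,"wz":0,"gripper":-1},{"x":-0.22,"y":0,"z":0,"wx":0,"wy":0,"wz":0,"gripper":-1},{"x":-0.26,"y":0,"z":0,"wx":0,"wy":0,"wz":0,"gripper":-1},{"x":-0.3,"y":0,"z":0,"wx":0,"wy":0,"wz":0,"gripper":-1},{"x":-0.3,"y":0,"z":0,"wx":0,"wy":0,"wz":0,"gripper":-1}])

```text
time_s: 13.45
tool_pos: [0.6021, 0.1586, 0.1671]
tool_rot: [-0.08, 0.963, 0.021, 0.258]
ft_force: [-3.0, -0.3, 0.8]
finger_gap: -0.0
```

Run:
```python
from h import *
s=ctrl.read_state();print(htcp(s),s['finger_gap'],Rh.T@s['ft_force'])
```

```text
[-0.01430318  0.07979392  0.12019694] -1.0663589237877991e-06 [-2.20584252  0.22299978  2.19458077]
```

Call:
play_rows(series=[{"x":0.2,"y":0,"z":0,"wx":0,"wy":0,"wz":0,"gripper":-1},{"x":0.2,"y":0,"z":-0.4,"wx":0,"wy":0,"wz":0,"gripper":0.5},{"x":0.2,"y":0,"z":-0.95,"wx":0,"wy":0,"wz":0,"gripper":0.5},{"x":0.2,"y":0,"z":-0.95,"wx":0,"wy":0,"wz":0,"gripper":0.5}])

```text
time_s: 13.95
tool_pos: [0.5381, 0.1482, 0.242]
tool_rot: [-0.08, 0.962, 0.021, 0.26]
ft_force: [-0.2, 0.4, 0.4]
finger_gap: 0.639
```

Call:
play_rows(series=[{"x":-0.25,"y":-0.4,"z":0,"wx":0,"wy":0,"wz":0,"gripper":0.5},{"x":-0.35,"y":-0.8,"z":0,"wx":0,"wy":0,"wz":0,"gripper":0.5},{"x":-0.35,"y":-0.8,"z":0,"wx":0,"wy":0,"wz":0,"gripper":0.5},{"x":-0.35,"y":-0.8,"z":0,"wx":0,"wy":0,"wz":0,"gripper":0.5}])

```text
time_s: 14.45
tool_pos: [0.5813, 0.0742, 0.2564]
tool_rot: [-0.079, 0.963, 0.021, 0.258]
ft_force: [-0.4, -0.4, -0.9]
finger_gap: 0.752
```

```bash
cat >> h.py <<'E'
def seescope():
    m=ctrl.camera_model("wrist");p,d=ctrl.read_camera("wrist");H=(cloud(m,d)-o)@Rh
    r=np.hypot(H[...,0],H[...,1]);a=np.degrees(np.arctan2(-H[...,1],-H[...,0]))
    k=(H[...,2]>.086)&(H[...,2]<.102)&(r>.0195)&(r<.0255)&(d>0)&(p.max(2)<80)
    t=(abs(H[...,2]-.143)<.005)&(r<.025)&(d>0)
    print('key',k.sum(),np.percentile(a[k],[3,50,97]).round(1) if k.any() else '',np.histogram(a[k],bins=np.arange(-100,101,20))[0])
    print('top',t.sum(),((H[t].min(0)+H[t].max(0))/2).round(4),np.median(H[t][:,2]).round(4)) if t.any() else 0
    return m,p,H
E
python3 - <<'E'
from h import *
rep();seescope();s=ctrl.read_state();print(togo(o+Rh@[0,0,.123],T,s),s['joints'].round(2))
E
```

```text
t 14.45 tcp [ 9.000e-04 -1.000e-04  2.146e-01] gap 0.752 F [-0.9 -0.3 -0.5] rot [0.001 0.    0.003]
ball [0.0083 0.0796 0.1254] r 0.0635 lever 0.916 1007
key 65 [48.2 56.5 73.6] [ 0  0  0  0  0  0  0 40 25  0]
top 1978 [-0.0003 -0.      0.1412] 0.142
(array([ 0.011, -0.011,  0.918]), array([0.001, 0.   , 0.004])) [ 0.29  0.32 -0.66  2.1   0.8   0.36  0.75]
```

Call:
play_rows(series=[{"x":0.01,"y":0,"z":0.4,"wx":0,"wy":0,"wz":0,"gripper":0.5},{"x":0.01,"y":0,"z":0.8,"wx":0,"wy":0,"wz":0,"gripper":0.5},{"x":0.01,"y":0,"z":0.91,"wx":0,"wy":0,"wz":0,"gripper":0.5},{"x":0.01,"y":0,"z":0.91,"wx":0,"wy":0,"wz":0,"gripper":0.5}])

```text
time_s: 15.05
tool_pos: [0.625, 0.0832, 0.1767]
tool_rot: [-0.081, 0.963, 0.021, 0.258]
ft_force: [-1.1, 0.5, 0.8]
finger_gap: 0.748
```

Run:
```python
from h import *
s=ctrl.read_state();print(htcp(s),Rh.T@s['ft_force'],s['finger_gap'],togo(o+Rh@[0,0,.123],T,s))
```

```text
[-0.00034116  0.00174527  0.12329385] [-0.42720261  0.6316352   1.18498582] 0.7477311133644206 (array([-0.003, -0.017,  0.003]), array([ 0.002, -0.001,  0.005]))
```

Call:
play_rows(series=[{"x":0,"y":-0.017,"z":0,"wx":0,"wy":0,"wz":0,"gripper":0},{"x":0,"y":-0.017,"z":0,"wx":0,"wy":0,"wz":0,"gripper":-0.1},{"x":0,"y":-0.017,"z":0,"wx":0,"wy":0,"wz":0,"gripper":-1},{"x":0,"y":-0.017,"z":0,"wx":0,"wy":0,"wz":0,"gripper":-1},{"x":0,"y":-0.017,"z":0,"wx":0,"wy":0,"wz":0,"gripper":-1}])

```text
time_s: 15.68
tool_pos: [0.6257, 0.0806, 0.1786]
tool_rot: [-0.08, 0.962, 0.021, 0.259]
ft_force: [-3.9, 4.5, 4.6]
finger_gap: 0.381
```

Run:
```python
from h import *
s=ctrl.read_state();print(htcp(s),Rh.T@s['ft_force'],Rh.T@s['ft_torque'],s['finger_gap']*85,s['joints'].round(2))
```

```text
[ 0.00089697 -0.00094722  0.12470231] [-0.43908594  5.08919653  5.57558596] [0.7690513  0.69250943 0.03994943] 32.37210222248627 [ 0.05  0.48 -0.38  2.07  1.18  0.23  0.39]
```

Call:
play_rows(series=[{"x":0,"y":0,"z":0,"wx":0,"wy":0,"wz":0.06,"gripper":-1},{"x":0,"y":0,"z":0,"wx":0,"wy":0,"wz":0.12,"gripper":-1},{"x":0,"y":0,"z":0,"wx":0,"wy":0,"wz":0.18,"gripper":-1}])

```text
time_s: 16.05
tool_pos: [0.6258, 0.0803, 0.1784]
tool_rot: [0.058, 0.964, 0.058, 0.253]
ft_force: [-1.0, 3.3, -0.3]
finger_gap: 0.383
```

Run:
```python
from h import *
s=ctrl.read_state();print(htcp(s),Rh.T@s['ft_force'],Rh.T@s['ft_torque'],s['finger_gap']*85,s['joints'].round(2),togo(o,T,s)[1])
m,p,H=seescope()
cv2.imwrite("pics/w5.png",cv2.cvtColor(cv2.resize(p,None,fx=1.4,fy=1.4),cv2.COLOR_RGB2BGR))
```

```text
[ 0.00081062 -0.00126767  0.12453959] [-0.53339361  3.45250725 -0.08123209] [0.42596485 0.53991134 0.33655491] 32.56403028989409 [ 0.02  0.47 -0.33  2.07  1.14  0.21  0.13] [ 0.002  0.001 -0.178]
key 185 [32.7 39.9 57.9] [ 0  0  0  0  0  0 93 90  2  0]
top 6230 [-1.00e-04  1.40e-03  1.43e-01] 0.1417
```

View pics/w5.png

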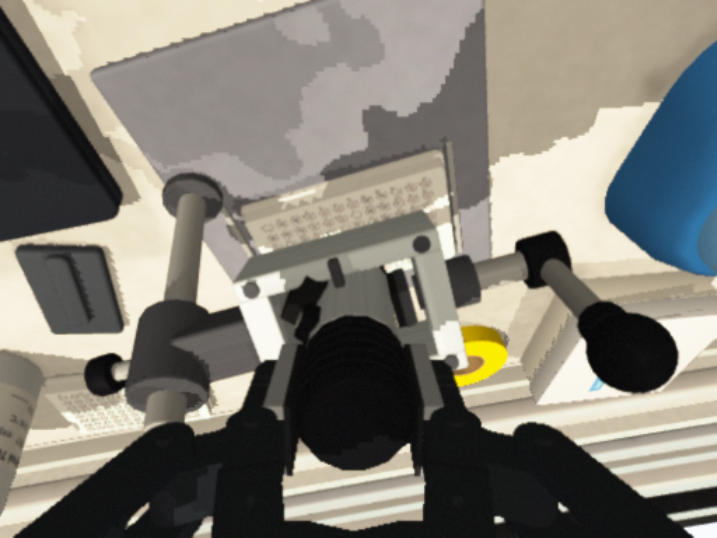

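Call:
play_rows(series=[{"x":0,"y":0,"z":0,"wx":0,"wy":0,"wz":0.08,"gripper":-1},{"x":0,"y":0,"z":0,"wx":0,"wy":0,"wz":0.16,"gripper":-1},{"x":0,"y":0,"z":0,"wx":0,"wy":0,"wz":0.24,"gripper":-1}])

```text
time_s: 16.48
tool_pos: [0.6258, 0.0799, 0.1782]
tool_rot: [0.237, 0.936, 0.104, 0.238]
ft_force: [-0.3, 1.5, -0.4]
finger_gap: 0.384
```

Run:
```python
from h import *
s=ctrl.read_state();print(htcp(s),Rh.T@s['ft_force'],Rh.T@s['ft_torque'],s['finger_gap']*85,s['joints'].round(2),togo(o,T,s)[1])
m,p,H=seescope()
```

```text
[ 0.0006246  -0.0016116   0.12438566] [-0.22875692  1.56812967 -0.38573675] [0.26282029 0.72732357 0.45822585] 32.64156178981852 [-0.02  0.47 -0.29  2.07  1.1   0.19 -0.22] [ 0.001  0.001 -0.418]
key 180 [11.2 18.4 36.3] [ 0  0  0  0  0 98 82  0  0  0]
top 6215 [-0.0005  0.0006  0.143 ] 0.1416
```

Call:
play_rows(series=[{"x":0,"y":0,"z":0,"wx":0,"wy":0,"wz":0.07,"gripper":-1},{"x":0,"y":0,"z":0,"wx":0,"wy":0,"wz":0.14,"gripper":-1}])

```text
time_s: 16.77
tool_pos: [0.6257, 0.0797, 0.178]
tool_rot: [0.338, 0.905, 0.129, 0.225]
ft_force: [-1.1, 1.2, -0.7]
finger_gap: 0.382
```

Run:
```python
from h import *
s=ctrl.read_state();print(htcp(s),Rh.T@s['ft_force'],s['joints'].round(3),togo(o,T,s)[1])
m,p,H=seescope()
```

```text
[ 0.0004089  -0.00182223  0.12427131] [-1.17754724  1.322233   -0.15329391] [-0.029  0.468 -0.27   2.075  1.085  0.18  -0.418] [ 0.001  0.    -0.557]
key 179 [-0.9  6.4 23.9] [  0   0   0   0  21 139  19   0   0   0]
top 6192 [-0.0011  0.0004  0.143 ] 0.1415
```

Call:
play_rows(series=[{"x":0,"y":0,"z":0,"wx":0,"wy":0,"wz":0.05,"gripper":-1},{"x":0,"y":0,"z":0,"wx":0,"wy":0,"wz":0.1,"gripper":-1},{"x":0,"y":0,"z":0,"wx":0,"wy":0,"wz":0.1,"gripper":-1}])

```text
time_s: 17.2
tool_pos: [0.6256, 0.0796, 0.1778]
tool_rot: [0.406, 0.876, 0.145, 0.214]
ft_force: [-3.0, 1.6, 1.1]
finger_gap: 0.381
```

Run:
```python
from h import *
s=ctrl.read_state();print(htcp(s),Rh.T@s['ft_force'],s['joints'].round(3),togo(o,T,s)[1])
m,p,H=seescope()
c=p[150:320,150:390]; c=cv2.resize(c,None,fx=3.3,fy=3.3,interpolation=cv2.INTER_CUBIC);c=(255*(c/255.)**.5).astype(np.uint8)
cv2.imwrite("pics/w6.png",cv2.cvtColor(c,cv2.COLOR_RGB2BGR))
print('key face at 0, +-13deg',((proj(m,[o+Rh@[-.022*np.cos(a),-.022*np.sin(a),z] for a in(-.227,0,.227) for z in(.0865,.1015)])-[150,150])*3.3).round(0).tolist(), 'rib',((proj(m,[o+Rh@[-.0185,0,.085],o+Rh@[-.0295,0,.085]])-[150,150])*3.3).round(0).tolist())
```

```text
[ 0.00025044 -0.00193171  0.12417933] [-1.74741222  2.03262071  2.31629618] [-0.036  0.468 -0.261  2.075  1.076  0.176 -0.564] [ 0.001  0.    -0.655]
key 174 [-10.   -1.7  14.7] [  0   0   0   0 102  72   0   0   0   0]
top 6184 [-0.0016  0.0002  0.143 ] 0.1414
key face at 0, +-13deg [[237.0, 204.0], [228.0, 243.0], [218.0, 227.0], [208.0, 269.0], [206.0, 254.0], [194.0, 297.0]] rib [[238.0, 234.0], [177.0, 201.0]]
```

View pics/w6.png

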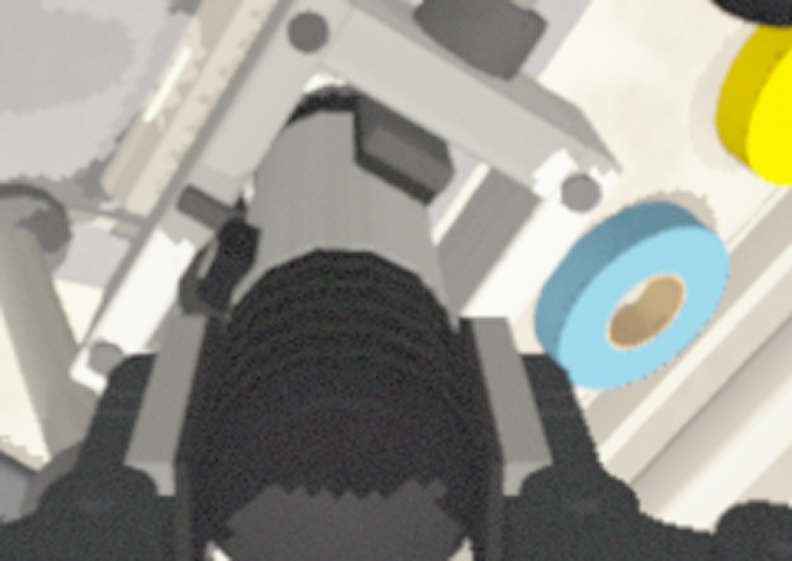

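Call:
play_rows(series=[{"x":0,"y":0,"z":0,"wx":0,"wy":0,"wz":0.02,"gripper":-1},{"x":0,"y":0,"z":0,"wx":0,"wy":0,"wz":0.02,"gripper":-1},{"x":0,"y":0,"z":0,"wx":0,"wy":0,"wz":0.02,"gripper":0.5},{"x":0,"y":0,"z":0,"wx":0,"wy":0,"wz":0.02,"gripper":0.5},{"x":0,"y":0,"z":0,"wx":0,"wy":0,"wz":0.02,"gripper":0.5}])

```text
time_s: 17.88
tool_pos: [0.6259, 0.0796, 0.1778]
tool_rot: [0.421, 0.869, 0.149, 0.212]
ft_force: [0.4, -0.3, 0.6]
finger_gap: 0.749
```

Call:
play_rows(series=[{"x":0,"y":0,"z":0,"wx":0,"wy":0,"wz":0,"gripper":0.5},{"x":0,"y":0,"z":-0.4,"wx":0,"wy":0,"wz":0,"gripper":0.5},{"x":0,"y":0,"z":-0.95,"wx":0,"wy":0,"wz":0,"gripper":0.5},{"x":0,"y":0,"z":-0.95,"wx":0,"wy":0,"wz":0,"gripper":0.5}])

```text
time_s: 18.38
tool_pos: [0.5789, 0.0709, 0.2632]
tool_rot: [0.422, 0.868, 0.15, 0.214]
ft_force: [0.9, -0.3, -0.6]
finger_gap: 0.751
```

Call:
play_rows(series=[{"x":0,"y":0,"z":0,"wx":0,"wy":0,"wz":-0.115,"gripper":-0.5},{"x":0,"y":0,"z":0,"wx":0,"wy":0,"wz":-0.23,"gripper":-0.5},{"x":0,"y":0,"z":0,"wx":0,"wy":0,"wz":-0.34,"gripper":-0.5},{"x":0,"y":0,"z":0,"wx":0,"wy":0,"wz":-0.45,"gripper":-0.5},{"x":0,"y":0,"z":0,"wx":0,"wy":0,"wz":-0.56,"gripper":-0.5}])

```text
time_s: 19.0
tool_pos: [0.579, 0.0721, 0.2593]
tool_rot: [0.009, 0.966, 0.044, 0.255]
ft_force: [-0.4, -0.5, -0.2]
finger_gap: 0.251
```

Call:
play_rows(series=[{"x":0,"y":0,"z":0,"wx":0,"wy":0,"wz":-0.12,"gripper":0.5},{"x":0,"y":0,"z":0,"wx":0,"wy":0,"wz":-0.12,"gripper":0.5},{"x":0,"y":0,"z":0,"wx":0,"wy":0,"wz":-0.12,"gripper":0.5}])

```text
time_s: 19.38
tool_pos: [0.5789, 0.072, 0.2596]
tool_rot: [-0.077, 0.963, 0.021, 0.258]
ft_force: [0.4, -0.3, 0.3]
finger_gap: 0.75
```

Run:
```python
from h import *
s,c,m,p=rep();print(s['joints'].round(2))
m,p,H=seescope()
c=p[60:230,140:380]; c=cv2.resize(c,None,fx=3.3,fy=3.3,interpolation=cv2.INTER_CUBIC);c=(255*(c/255.)**.5).astype(np.uint8)
cv2.imwrite("pics/w7.png",cv2.cvtColor(c,cv2.COLOR_RGB2BGR))
print('key -13,0,13',((proj(m,[o+Rh@[-.022*np.cos(a),-.022*np.sin(a),z] for a in(-.227,0,.227) for z in(.0865,.1015)])-[140,60])*3.3).round(0).tolist())
```

```text
t 19.375 tcp [ 2.000e-04 -1.900e-03  2.187e-01] gap 0.75 F [ 0.4 -0.4  0.1] rot [0.001 0.    0.   ]
ball [0.0083 0.0796 0.1254] r 0.0634 lever 0.917 976
[ 0.45  0.35 -0.85  2.09  0.91  0.42  0.66]
key 88 [-10.1   2.2  14.4] [ 0  0  0  0 35 53  0  0  0  0]
top 1818 [-0.0005 -0.0002  0.1408] 0.1413
key -13,0,13 [[398.0, 327.0], [399.0, 342.0], [376.0, 324.0], [377.0, 340.0], [355.0, 327.0], [354.0, 342.0]]
```

View pics/w7.png

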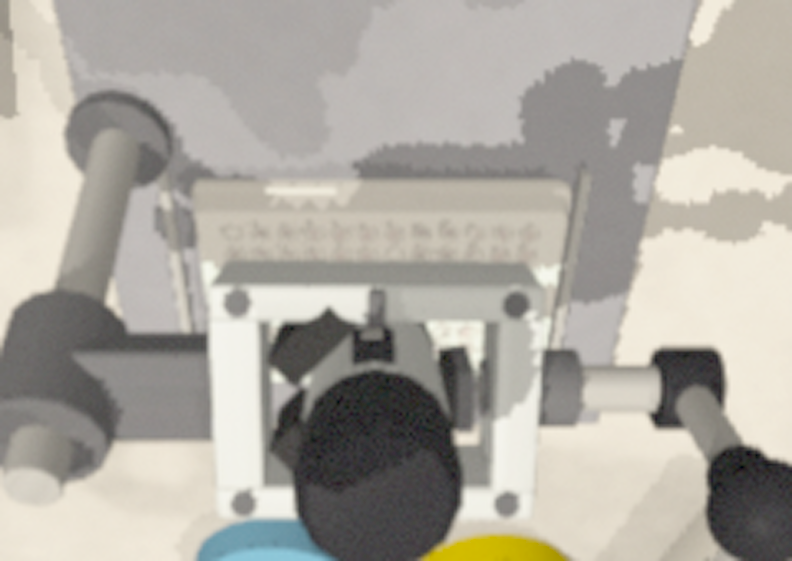

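Call:
play_rows(series=[{"x":-0.2,"y":0.4,"z":0,"wx":0,"wy":0,"wz":0,"gripper":-1},{"x":-0.42,"y":0.82,"z":0,"wx":0,"wy":0,"wz":0,"gripper":-1},{"x":-0.42,"y":0.82,"z":0.1,"wx":0,"wy":0,"wz":0,"gripper":-1},{"x":-0.42,"y":0.82,"z":0.2,"wx":0,"wy":0,"wz":0,"gripper":-1},{"x":-0.42,"y":0.82,"z":0.2,"wx":0,"wy":0,"wz":0,"gripper":-1}])

```text
time_s: 20.1
tool_pos: [0.611, 0.1595, 0.2624]
tool_rot: [-0.079, 0.963, 0.02, 0.257]
ft_force: [-0.4, 0.2, 1.0]
finger_gap: 0.004
```

Run:
```python
from h import *
s=ctrl.read_state();print(htcp(s),s['finger_gap'],s['joints'].round(2))
```

```text
[0.0410343  0.07930894 0.19826569] 0.004354155324794081 [ 0.22  0.42 -0.81  1.98  0.99  0.55  0.48]
```

Call:
play_rows(series=[{"x":0,"y":0,"z":0.4,"wx":0,"wy":0,"wz":0,"gripper":-1},{"x":0,"y":0,"z":0.8,"wx":0,"wy":0,"wz":0,"gripper":-1},{"x":0,"y":0,"z":0.8,"wx":0,"wy":0,"wz":0,"gripper":-1}])

```text
time_s: 20.48
tool_pos: [0.6503, 0.1661, 0.1918]
tool_rot: [-0.079, 0.963, 0.02, 0.257]
ft_force: [-0.5, 0.5, -0.1]
finger_gap: 0.001
```

Call:
play_rows(series=[{"x":0.1,"y":0,"z":0,"wx":0,"wy":0,"wz":0,"gripper":-1},{"x":0.18,"y":0,"z":0,"wx":0,"wy":0,"wz":0,"gripper":-1},{"x":0.26,"y":0,"z":0,"wx":0,"wy":0,"wz":0,"gripper":-1},{"x":0.34,"y":0,"z":0.02,"wx":0,"wy":0,"wz":0,"gripper":-1},{"x":0.42,"y":0,"z":0.04,"wx":0,"wy":0,"wz":0,"gripper":-1}])

```text
time_s: 21.1
tool_pos: [0.6177, 0.1613, 0.1722]
tool_rot: [-0.079, 0.962, 0.021, 0.26]
ft_force: [4.2, 1.1, 9.9]
finger_gap: 0.0
```

Run:
```python
from h import *
s=ctrl.read_state();print(htcp(s),s['finger_gap'],s['joints'].round(2),Rh.T@s['ft_force'])
rep()
```

```text
[0.00193587 0.07998871 0.11669584] 4.788873019835644e-05 [ 0.07  0.54 -0.63  2.05  1.38  0.44  0.09] [8.73535885 0.42107905 6.43978506]
t 21.1 tcp [0.0019 0.08   0.1167] gap 0.0 F [8.7 0.4 6.4] rot [0.001 0.003 0.003]
ball [-0.0153  0.08    0.1262] r 0.0655 lever 0.55 4858
```

Call:
play_rows(series=[{"x":0.05,"y":0,"z":0.02,"wx":0,"wy":0,"wz":0,"gripper":-1},{"x":0.1,"y":0,"z":0.05,"wx":0,"wy":0,"wz":0,"gripper":-1},{"x":0.14,"y":0,"z":0.07,"wx":0,"wy":0,"wz":0,"gripper":-1},{"x":0.14,"y":0,"z":0.07,"wx":0,"wy":0,"wz":0,"gripper":-1}])

```text
time_s: 21.65
tool_pos: [0.6091, 0.1599, 0.1587]
tool_rot: [-0.079, 0.962, 0.021, 0.26]
ft_force: [1.9, 1.0, 7.5]
finger_gap: 0.003
```

Run:
```python
from h import *
s=ctrl.read_state();print(s['joints'].round(2))
x=htcp(s)[0]-.0225;print('contact lever',np.pi/4-np.arcsin(-x/.064))
rep()
```

```text
[ 0.06  0.56 -0.61  2.08  1.48  0.43 -0.01]
contact lever 0.2091584752701855
t 21.65 tcp [-0.0124  0.08    0.1094] gap 0.003 F [5.5 0.7 5.5] rot [0.001 0.002 0.003]
ball [-0.0306  0.08    0.1252] r 0.0698 lever 0.331 5901
```

Call:
play_rows(series=[{"x":-0.2,"y":0,"z":0,"wx":0,"wy":0,"wz":0,"gripper":-1},{"x":-0.25,"y":0,"z":-0.4,"wx":0,"wy":0,"wz":0,"gripper":-1},{"x":-0.25,"y":0,"z":-0.98,"wx":0,"wy":0,"wz":0,"gripper":0},{"x":-0.25,"y":0,"z":-0.98,"wx":0,"wy":0,"wz":0,"gripper":0.5}])

```text
time_s: 22.2
tool_pos: [0.5807, 0.1554, 0.2583]
tool_rot: [-0.079, 0.962, 0.02, 0.261]
ft_force: [0.2, -0.8, 0.2]
finger_gap: 0.418
```

Call:
play_rows(series=[{"x":0.1,"y":-0.8,"z":-0.1,"wx":0,"wy":0,"wz":0,"gripper":0.5},{"x":0.1,"y":-0.8,"z":-0.1,"wx":0,"wy":0,"wz":0,"gripper":0.5},{"x":0.1,"y":-0.8,"z":-0.1,"wx":0,"wy":0,"wz":0,"gripper":0.5},{"x":0.1,"y":-0.8,"z":-0.1,"wx":0,"wy":0,"wz":0,"gripper":0.5}])

```text
time_s: 22.7
tool_pos: [0.5808, 0.075, 0.2579]
tool_rot: [-0.08, 0.963, 0.021, 0.258]
ft_force: [0.3, 1.0, -0.7]
finger_gap: 0.749
```

Run:
```python
from h import *
s,c,m,p=rep();seescope()
```

```text
t 22.7 tcp [0.0014 0.0007 0.216 ] gap 0.749 F [ 0.1  0.9 -0.8] rot [0.001 0.001 0.003]
ball [-0.0417  0.0798  0.11  ] r 0.0632 lever 0.064 1007
key 86 [-9.7  2.1 14.5] [ 0  0  0  0 34 52  0  0  0  0]
top 1878 [-3.000e-04 -1.000e-04  1.409e-01] 0.1413
```

```bash
python3 -c "
from bench import ctrl
print(ctrl.close_job())"
```

```text
the job is handed in; nothing more can be done
None
```

The microscope's key is lined up with the index rib and the clamp is tight again. I handed the job in at 22.7 s of the 72 s allowed. No verdict was reported, and the pad force below is an estimate because it can't be read directly.

**What I did**
- **Easing:** I swung the lever from about 0.24 to 0.92 rad. My first two attempts pinched the ball and slipped off it, so I switched to pushing it with the gripper shut.
- **Turning:** I gripped the black end along the axis and turned it about 61°. It followed the grip without slipping. The turning torque of 0.3–0.45 N m suggests the pad was pushing with only about 13–18 N.
- **Clamping:** I pushed the lever back towards the robot and moved the arm clear.

**Last checks**
- **Key:** it stands about 2° off the rib, and clamping did not change it. The limit is 7°.
- **Along the axis:** the top face of the grip reads 0.7 mm lower than before I turned it. That is about camera noise, and the limit is 4 mm.
- **Arm:** the gripper is clear of everything, with the measured force near zero.

**What disagreed**
- **Lever angle:** while pushing, I worked out 0.21 rad from the finger contact, but the camera afterwards showed 0.06 rad. The clamp is therefore a little tighter than found: I estimate about 90 N against 75 N at the start. That is within the 55–240 N allowed.
- **Loose items:** I did not measure the plate or the other loose things again at the end. I kept the gripper above the clamp head the whole time.
- **Picture budget:** I viewed about 10 pictures, the full allowance.

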